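# Press the bearing home in the brass reel gear

### The job

One of the two small bench presses holds the brass gear of the fishing reel, with its bearing still standing proud under the plunger. Push the red knob of that press straight down until the bearing is fully home in the brass gear, then let the plunger spring back up. Do not press the other press, which holds the dark steel gear, and leave the amber dropper bottle standing where it is.

Things in the scene. Friction and masses are not known exactly. Their poses are not given: they have to be found in the camera images.
- brass_knob_top (a point): Centre of the flat top of the red knob (36 mm diameter) on the sprung plunger over the brass gear. z up; 130 mm above the table at rest, 115 when pressed home (hard stop, 15 mm stroke). Push: spring 2.5 to 5 N, plus 6 N once its foot meets the bearing 3 to 6 mm down. Springs back up when released. 5 mm or more stays free over the 106 x 22 mm crossbar (top at 92 mm), which runs along the point's y.
- brass_bearing (a joint): Travel in m of the 24 mm steel bearing into the hub of the 64 mm brass gear, which shows from above on both sides of the crossbar: 0 to 0.003 at the start, 0.012 fully home. It stays where it is pushed. The press is fixed to the bench: base 100 x 110 x 12 mm, two posts 84 mm apart.
- steel_ram (a joint): Plunger travel in m of the other press: 0 up, grows as it is pressed, at most 0.016. It looks the same, red knob included, but holds a dark steel gear; at least 200 mm away, centre to centre. To be left unpressed.
- oil_bottle: Loose amber dropper bottle with a white pointed cap, 36 mm diameter, 98 mm tall, 60 g; origin at the centre of its underside, z up. To be left standing.
Not all that is in view belongs to the job. Several things have the shape of the oil_bottle; the one meant has the colours described above.

How it is judged:
On the way:
1. the bearing is pressed fully home in the brass gear (value of joint brass_bearing above 0.01 m), for 0.2 s.
At the end, for the whole second after the job is handed in: The bearing in the brass gear is within 2 mm of fully home (travel over 10 of 12 mm), that press's plunger is back up to within 3 mm of its start, the other press's plunger is up (within 3 mm), and the dropper bottle stands at rest, upright within 10 degrees, within 20 mm of where it was (value of joint brass_bearing above 0.01 m and distance of brass_knob_top from where it was at the start of the episode below 0.003 m and value of joint steel_ram below 0.003 m and angle between oil_bottle's own z axis and vertical below 0.17 rad and distance of oil_bottle from where it was at the start of the episode below 0.02 m and linear speed of oil_bottle below 0.02 m/s); the robot touches nothing.
It fails at once if the plunger of the press with the steel gear is pushed by more than 5 mm (value of joint steel_ram above 0.005 m).
It fails at once if the dropper bottle is tipped by more than 20 degrees or shifted by more than 30 mm (angle between oil_bottle's own z axis and vertical above 0.35 rad or distance of oil_bottle from where it was at the start of the episode above 0.03 m).
It also fails if it takes over 27 s, if anything falls off the work surface, if the arm or the gripper's body presses on something with over 40 N, if the wrist force passes 120 N, or if a joint passes its speed limit or range.

### The arm

A 6-joint arm with a two-finger parallel gripper is mounted at the origin on the work surface. World frame = base frame: x ahead of the robot, y to its left, z up, the work surface at z = 0. Lengths are in m, angles in rad, forces in N, time in s.
With the tool pointing down it reaches from about 0.4 to 0.825 m from the base axis. Payload 7 kg.
Tool frame: the origin (TCP) lies midway between the tips of the shut fingers; the grasp point (between the pads) lies 19 mm behind it (grip_point_offset is the distance from the TCP to the grasp point, in m); z points along the fingers, y is the line along which they close (so a half turn about z gives the same grasp; the last joint's range is limited). The gripper opens to 88 mm and grips with 3 to 60 N. Pads are 19 mm wide; open, the fingers measure 130 mm over their backs; the gripper's body (78 mm by 193 mm) begins 47 mm behind the grasp point.
Start: joints at [-0.911, 0.359, 0.012, 0, -1.224, -0.288], TCP at [0.245, -0.629, 0.192] pointing down, gripper open.
Joint ranges: [-3.07, 3.07], [-1.43, 2.12], [-1.02, 1.25], [-3.03, 1.67], [-3.05, -0], [-3.03, 3.03]. Speed limits (rad/s): [2.39, 2.39, 3.01, 3.14, 3.14, 3.14].

### API

Orientations are given as [roll, pitch, yaw] about the fixed x, y, z axes, in that order (R = Rz(yaw) Ry(pitch) Rx(roll)).
In Python, from station import get_state, grab_frame, camera_params, job_done, grip_point_offset gives the robot as it stands.
- The arm moves only by the shell command python3 -m creep 'ROWS' [FORCE]. ROWS is JSON, a list that holds one entry, the list of rows, each a list of 7 numbers: the finger opening in cm, from 0 to 8.76, then the shift along the tool's x, y, z in cm, then the turn, a rotation vector about the tool's x, y, z in rad. In form: [[[fingers, tx, ty, tz, wx, wy, wz], ...]]. A call has 1 to 20 rows; each row is the pose to reach, as a shift and turn from the pose commanded when the call began, along the tool's axes at that moment; what a row does not reach only later rows make up. A row lasts 1/8 s, in which the tool goes at most 62.5 mm and 10.7 degrees, less where a joint would pass 70% of its speed; a pose out of reach is approached as far as the arm can. A call with a gripper value outside its range is refused whole. The fingers move at their own pace and stop on an object; FORCE is the grip in N (left out, the last holds). Time passes only in rows, so rows that repeat a pose let the fingers close. It gives the time, the measured TCP pose, the force, the opening and the grip force at its end, in the units of the state.
- get_state(): the state, without advancing time (a new reading comes with each control period).
- grab_frame(name): name is "scene" or "side" or "wrist"; returns the picture (420x560x3 uint8, blue, green, red); there is no depth.
- camera_params(name): a dict with "vertical_fov" (degrees; the focal length in pixels is half the picture's height over the tangent of half this angle, whatever the lens; pixels are square), "cx", "cy" (the principal point, pixels), "view" (4x4, takes a point from world to camera coordinates). Camera axes: x right, y down, z forward; pixel columns grow to the right and rows downward; lengths in m; the calibration is good to about 2 mm. A picture is of the moment at which its call begins: read the wrist's pose just before it. camera_params takes no time and is no camera call; for the wrist camera it gives the pose at the moment of the call.
- job_done(): hands the job in; it is judged then, once.
The state is a dict: "t": time; "q": joint angles; "qd": joint speeds; "joint_efforts": joint torques, N m; "eef_pos": TCP position; "ee_rot": TCP orientation; "force": force on the tool from outside, world axes, zero at the start; "moment": the same for the moment, N m; "width": finger opening in m; "gripper_force": force on a finger pad.
Only numpy, scipy, OpenCV 4.12 (cv2) and the standard library are available. Lean on these libraries where they do the work, as an engineer would, in place of code of your own. Each camera call takes 0.05 s, during which the arm holds its last target. There are 200 camera calls.

## Working session

There is one attempt and no reset: what is moved stays moved. The work goes in short steps, Python scripts to look and compute and a shell command to move; the robot and the scene stay as the last step left them, time stands still between calls to the robot, and variables do not carry over. Pictures are saved under pics/ and viewed, at most 10 in all, crops included, and the job is handed in when it is done.

```bash
mkdir -p pics
python3 - <<'E'
from station import *
import cv2,numpy as np
for n in("scene","side"):
    cv2.imwrite(f"pics/{n}0.png",grab_frame(n)); p=camera_params(n); print(n,p["vertical_fov"],p["cx"],p["cy"],np.round(p["view"],4).tolist())
s=get_state(); print(s["t"],s["eef_pos"],s["ee_rot"],s["force"])
E
```

```text
scene 47.27265404914324 281.1436068814565 211.50665997400398 [[0.663, 0.7485, -0.0124, -0.4], [0.5608, -0.5076, -0.6541, -0.2728], [-0.4959, 0.4267, -0.7563, 1.1422], [0.0, 0.0, 0.0, 1.0]]
side 56.53322671763441 285.6400425398851 207.5273674578992 [[-0.9046, -0.4259, 0.0167, 0.5481], [-0.254, 0.5071, -0.8236, 0.2333], [0.3423, -0.7493, -0.5669, 0.5071], [0.0, 0.0, 0.0, 1.0]]
0.1 [ 0.24500618 -0.62842724  0.19133932] [ 3.14009731e+00 -1.21824226e-04 -2.76992299e+00] [-0.14418103 -0.63110282  0.77030917]
```

View pics/scene0.png

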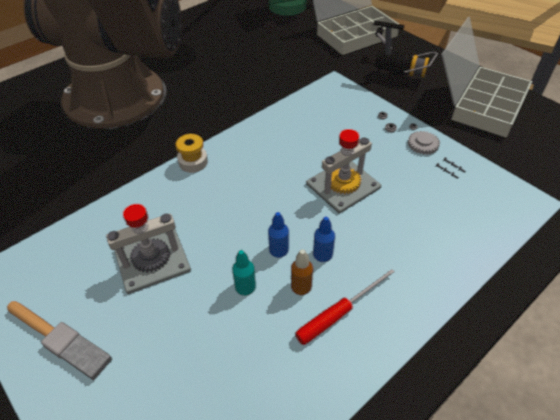

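View pics/side0.png

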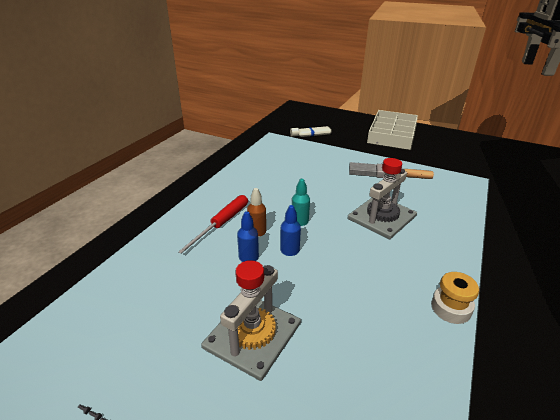

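Candidates: scene knobs at (349,139), gold gear below, and (136,216), dark gear below. In the side view they are at (250,274) gold and (392,165) dark. The amber bottle is at scene (302,272), side (257,213); teal and blue bottles and the red screwdriver handle are distractors. I choose the brass press at (349,139)/(250,274), and check it in a crop.

```bash
cat > h.py <<'E'
import cv2,numpy as np
from station import *
def P(n):
    p=camera_params(n); f=210/np.tan(np.radians(p["vertical_fov"])/2)
    return np.array([[f,0,p["cx"]],[0,f,p["cy"]],[0,0,1]])@np.array(p["view"])[:3]
def proj(n,X):
    u=P(n)@np.append(X,1); return u[:2]/u[2]
def on_z(n,uv,z):
    M=P(n); A=M[:,[0,1,3]].copy(); A[:,2]+=M[:,2]*z
    v=np.linalg.solve(A,[*uv,1]); return v[:2]/v[2]
E
python3 - <<'E'
from h import *
from scipy.optimize import least_squares
# knob as silhouette: fit mask centroid with model cylinder hull (r18, top 130, thickness h)
out={}
cr=[]
for n,boxes in {"scene":dict(brass=(330,120,40,40),steel=(115,195,45,40)),"side":dict(brass=(228,255,45,45),steel=(375,150,35,30))}.items():
    im=cv2.imread(f"pics/{n}0.png").astype(int); m=((im[:,:,2]>110)&(im[:,:,1]<60)&(im[:,:,0]<60))
    for k,(x,y,w,h) in boxes.items():
        yy,xx=np.nonzero(m[y:y+h,x:x+w]); pts=np.c_[xx+x,yy+y]
        out[n,k]=(pts.min(0),pts.max(0)); print(n,k,pts.min(0),pts.max(0),len(pts))
a=np.linspace(0,2*np.pi,60)
def res(p,k):
    r=[]
    for n in("scene","side"):
        X=np.vstack([np.c_[p[0]+.018*np.cos(a),p[1]+.018*np.sin(a),0*a+z] for z in(.13,.13-p[2])])
        uv=np.array([proj(n,x) for x in X]); lo,hi=out[n,k]
        r+=[*(uv.min(0)-(lo-.0)),*(uv.max(0)-(hi+1.))]   # pixel edges
    return np.array(r)+.5
for k in("brass","steel"):
    s=least_squares(res,[.6,0 if k=="brass" else -.3,.015],args=(k,),x_scale=[.01,.01,.01]); print(k,s.x,np.round(s.fun,1))
for n,uv in(("scene",(302,292)),("side",(257,234))): print("bottle",on_z(n,uv,.0))
# crossbar ends, post caps, z=.092
for n,uvs in(("scene",[(328,160),(363,145)]),("side",[(232,312),(268,271)])):
    e=[on_z(n,u,.095) for u in uvs]; d=e[1]-e[0]; print(n,e,np.degrees(np.arctan2(d[1],d[0])))
a1=cv2.imread("pics/scene0.png")[110:220,290:400];a2=cv2.imread("pics/side0.png")[250:390,190:330]
cv2.imwrite("pics/crop.png",np.hstack([cv2.resize(i,(400,400),interpolation=2) for i in(a1,a2)]))
E
```

```text
scene brass [340 130] [358 142] 191
scene steel [124 205] [146 221] 302
side brass [236 261] [263 288] 613
side steel [382 158] [401 173] 239Traceback (most recent call last):
  File "<stdin>", line 20, in <module>
    return func(*args, **kwargs)
    result = trf(vector_fun.fun, vector_fun.jac, x0, f0, J0, lb, ub, ftol, xtol,
                 gtol, max_nfev, x_scale, loss_function, tr_solver,
                 tr_options.copy(), verbose, callback=callback_wrapped)
    return trf_no_bounds(
        fun, jac, x0, f0, J0, ftol, xtol, gtol, max_nfev, x_scale,
        loss_function, tr_solver, tr_options, verbose, callback=callback)
    f_new = fun(x_new)
    self._update_fun()
    ~~~~~~~~~~~~~~~~^^
    self.f = self.fun_wrapped(xp_copy(self.x))
             ~~~~~~~~~~~~~~~~^^^^^^^^^^^^^^^^^
    return np.atleast_1d(self.fun(x))
                         ~~~~~~~~^^^
    return self.f(x, *self.args, **self.kwargs)
           ~~~~~~^^^^^^^^^^^^^^^^^^^^^^^^^^^^^^
  File "<stdin>", line 16, in res
  File "h.py", line 7, in proj
    u=P(n)@np.append(X,1); return u[:2]/u[2]
      ~^^^
  File "h.py", line 4, in P
    p=camera_params(n); f=210/np.tan(np.radians(p["vertical_fov"])/2)
ValueError: time passes only in moves, steps and waits
```

```bash
sed -i 's/^def P/from functools import lru_cache\n@lru_cache\ndef P/' h.py
cat > fit.py <<'E'
from h import *
from scipy.optimize import least_squares
out={}
for n,boxes in {"scene":dict(brass=(330,120,40,40),steel=(115,195,45,40)),"side":dict(brass=(228,255,45,45),steel=(375,150,35,30))}.items():
    im=cv2.imread(f"pics/{n}0.png").astype(int); m=(im[:,:,2]>50)&(im[:,:,2]>3*im[:,:,1])&(im[:,:,2]>3*im[:,:,0])
    for k,(x,y,w,h) in boxes.items():
        yy,xx=np.nonzero(m[y:y+h,x:x+w]); pts=np.c_[xx+x,yy+y]
        out[n,k]=(pts.min(0),pts.max(0)); print(n,k,pts.min(0),pts.max(0),len(pts))
a=np.linspace(0,2*np.pi,60)
def res(p,k):
    r=[]
    for n in("scene","side"):
        X=np.vstack([np.c_[p[0]+.018*np.cos(a),p[1]+.018*np.sin(a),0*a+z] for z in(.13,.13-p[2])])
        uv=np.array([proj(n,x) for x in X]); lo,hi=out[n,k]
        r+=[*(uv.min(0)-lo+.5),*(uv.max(0)-hi-.5)]
    return np.array(r)
for k in("brass","steel"):
    x0=on_z("scene",np.mean(out["scene",k],axis=0),.12)
    s=least_squares(res,[*x0,.015],args=(k,),x_scale=.01); print(k,s.x,np.round(s.fun,1))
for n,uv in(("scene",(302,292)),("side",(257,234))): print("bottle",on_z(n,uv,.0))
for n,uvs in(("scene",[(328,160),(363,145)]),("side",[(232,312),(268,271)])):
    e=[on_z(n,u,.095) for u in uvs]; d=e[1]-e[0]; print(n,e,np.degrees(np.arctan2(d[1],d[0])))
E
python3 fit.py
python3 - <<'E'
from h import *
a1=cv2.imread("pics/scene0.png")[110:220,290:400];a2=cv2.imread("pics/side0.png")[250:390,190:330]
cv2.imwrite("pics/crop.png",np.hstack([cv2.resize(i,(400,400),interpolation=2) for i in(a1,a2)]))
E
```

```text
scene brass [340 130] [357 147] 275
scene steel [124 205] [146 226] 396
side brass [236 261] [263 288] 664
side steel [383 158] [401 173] 263
brass [0.56951974 0.1894839  0.01359331] [-2.1 -1.3  1.1  0.  -1.  -0.3  0.2 -0.2]
steel [ 0.47344332 -0.18261384  0.01403765] [-1.6 -1.5  1.4  0.3 -1.2 -0.6  0.6 -0.9]
bottle [ 0.69166587 -0.03271683]
bottle [ 0.67668428 -0.0204496 ]
scene [array([0.56602476, 0.14567902]), array([0.58080769, 0.22127165])] 78.93485931219065
side [array([0.57112745, 0.23104511]), array([0.5645442 , 0.14841967])] -94.5554665907991
```

View pics/crop.png

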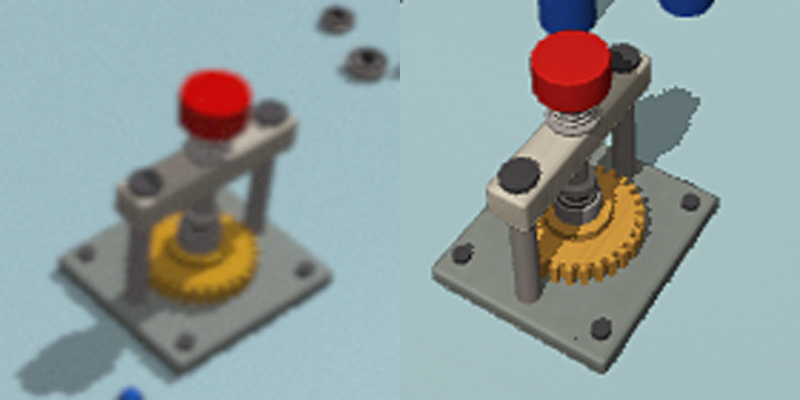

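The crop confirms it: the chosen press, in both views, holds the gold gear with the bearing standing proud, and its red knob is on top. Moving over it now, high up with the fingers shut.

```bash
python3 -m creep '[[[0,0,0,-4,0,0,0],[0,-2,2,-7,0,0,0],[0,-5.5,6,-7,0,0,0],[0,-9,9.7,-7,0,0,0],[0,-12.5,13.4,-7,0,0,0],[0,-16,17.2,-7,0,0,0],[0,-19.5,21,-7,0,0,0],[0,-23,24.7,-7,0,0,0],[0,-26.5,28.5,-7,0,0,0],[0,-30,32.2,-7,0,0,0],[0,-33.5,36,-7,0,0,0],[0,-37,39.8,-7,0,0,0],[0,-40.5,43.5,-7,0,0,0],[0,-44,47.3,-7,0,0,0],[0,-47.5,51,-7,0,0,0],[0,-51,54.8,-7,0,0,0],[0,-55,59.1,-7,0,0,0],[0,-58,62.3,-7,0,0,0],[0,-59.9,64.4,-5,0,0,0],[0,-59.9,64.4,-3,0,0,0]]]'
python3 - <<'E'
from h import *
s=get_state(); print(s["t"],s["eef_pos"],s["ee_rot"],s["force"],s["width"])
for n in("wrist","scene","side"):
    M=P(n) if n=="wrist" else 0; cv2.imwrite(f"pics/{n}1.png",grab_frame(n))
    if n=="wrist": np.save("M.npy",M); print([proj("wrist",[x,y,.13]) for x,y in((.5695,.1895),)], proj("wrist",s["eef_pos"]))
E
```

```text
t: 2.6
eef_pos: [0.5695, 0.1907, 0.2205]
ee_rot: [-3.142, -0.001, -2.768]
force: [-0.2, -0.4, -1.3]
width: 0.0003
gripper_force: 0.0
2.6 [0.56948885 0.19066517 0.2204838 ] [-3.14152715e+00 -1.31581417e-03 -2.76802033e+00] [-0.15255936 -0.43184239 -1.26739717] 0.0003249120096575932
[array([277.81240349, 205.29557766])] [278.63588922 237.69785295]
```

View pics/wrist1.png

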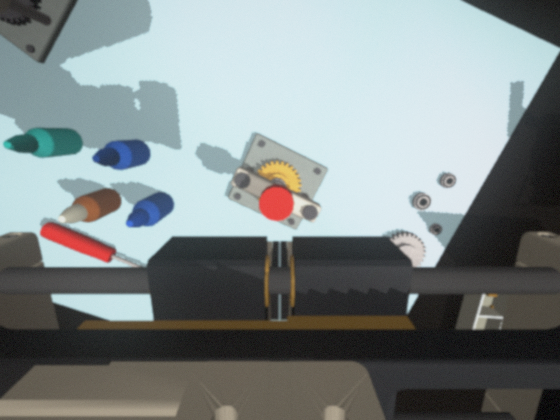

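View pics/side1.png

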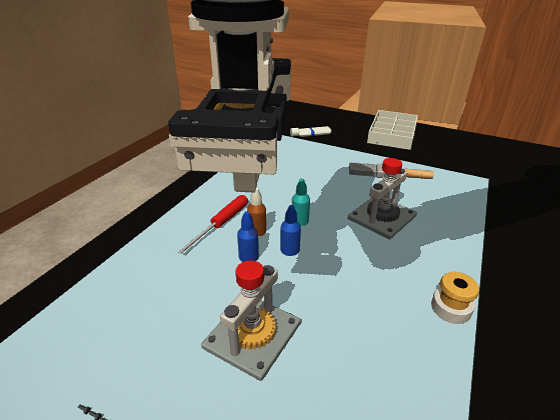

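The wrist view shows the red knob at (276,203), within 3 px of the prediction and with the gold gear beside it. The side view shows the other things undisturbed. I'll refine the position from the wrist image.

```bash
python3 - <<'E'
from h import *
im=cv2.imread("pics/wrist1.png").astype(int); m=((im[:,:,2]>50)&(im[:,:,2]>3*im[:,:,1])&(im[:,:,2]>3*im[:,:,0]))[170:232,240:310]
yy,xx=np.nonzero(m); print(xx.min()+240,xx.max()+240,yy.min()+170,yy.max()+170)
M=np.load("M.npy")
import h; h.P=lambda n:M
c=((xx.min()+xx.max())/2+240,(yy.min()+yy.max())/2+170)
print(c,[on_z("w",c,z) for z in(.13,.123)])
E
python3 - <<'E'
from h import *
print(proj("side",[.5695,.1907,.2205]),proj("scene",[.5695,.1907,.2205]))
E
```

```text
261 290 188 218
(np.float64(275.5), np.float64(203.0)) [array([0.5681538 , 0.18650631]), array([0.56978231, 0.18704125])]
[245.54571477 210.95380956] [354.0280378   91.03125229]
```

The projected TCP in the side view (246,211) lies about 20 px below the visible fingertips, so I'll check that.

Run:
```python
from h import *
s=get_state(); print(s["t"],s["eef_pos"],s["qd"].round(3) if hasattr(s["qd"],"round") else s["qd"])
o=[]
for n in("scene","side"):
    im=grab_frame(n); u=proj(n,s["eef_pos"]).round().astype(int); print(n,u)
    x,y=u; x=max(70,x);y=max(70,y); c=cv2.resize(im[y-70:y+70,x-70:x+70],(400,400)); cv2.circle(c,tuple(int(v) for v in((u-[x-70,y-70])*400/140)),4,(0,255,0),1); o.append(c)
cv2.imwrite("pics/tip.png",np.hstack(o))
```

```text
2.75 [0.5685597  0.18843629 0.22091065] [-0.008 -0.027  0.033  0.014 -0.012 -0.001]
scene [353  91]
side [247 210]
```

View pics/tip.png

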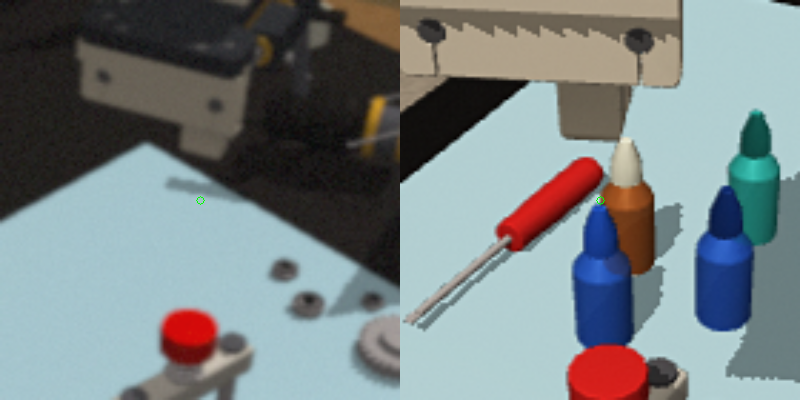

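Run:
```python
from h import *
def tri(a,b):
    X=cv2.triangulatePoints(P("scene"),P("side"),np.array(a,float),np.array(b,float)).ravel();X=X[:3]/X[3]
    return X.round(4),(proj("scene",X)-a).round(1),(proj("side",X)-b).round(1)
print("tip",tri((353.5,75.5),(243.5,187)))
print("knob top centre",tri((349,136.5),(250,270.5)))
print("knob scene/side proj",proj("scene",[.569,.188,.13]),proj("side",[.569,.188,.13]))
```

```text
tip (array([0.5696, 0.1874, 0.2504]), array([1.1, 0.3]), array([ 2.4, -0.4]))
knob top centre (array([0.5706, 0.1888, 0.1276]), array([-0.7, -0.1]), array([-1.4,  0.2]))
knob scene/side proj [347.48107609 135.05454997] [249.99099921 269.32637335]
```

The horizontal position agrees: tip and knob are both at about (0.570, 0.188). The tip seems to sit about 29 mm above the reported TCP, so I'll descend on force feedback.

```bash
python3 -m creep '[[[0,0,0,3,0,0,0],[0,0,0,6,0,0,0],[0,0,0,7.5,0,0,0],[0,0,0,8,0,0,0],[0,0,0,8,0,0,0],[0,0,0,8,0,0,0]]]'; python3 -m creep '[[[0,0,0,0.5,0,0,0],[0,0,0,1,0,0,0],[0,0,0,1.3,0,0,0],[0,0,0,1.3,0,0,0],[0,0,0,1.3,0,0,0]]]'
```

```text
t: 3.6
eef_pos: [0.5699, 0.1891, 0.1433]
ee_rot: [3.141, 0.002, -2.77]
force: [-0.0, -0.2, 0.0]
width: 0.0003
gripper_force: 0.0
t: 4.22
eef_pos: [0.5694, 0.1888, 0.1292]
ee_rot: [-3.142, 0.0, -2.77]
force: [-0.1, -0.5, 0.2]
width: 0.0008
gripper_force: 0.0
```

```bash
python3 -m creep '[[[0,0,0,0.5,0,0,0],[0,0,0,1,0,0,0],[0,0,0,1.5,0,0,0],[0,0,0,1.5,0,0,0]]]'
python3 - <<'E'
from h import *
a=grab_frame("scene")[70:210,280:420];b=grab_frame("side")[200:340,180:320]
cv2.imwrite("pics/near.png",np.hstack([cv2.resize(i,(400,400)) for i in(a,b)])); print(get_state()["force"])
E
```

```text
t: 4.72
eef_pos: [0.569, 0.1885, 0.1135]
ee_rot: [-3.141, -0.001, -2.77]
force: [0.2, 0.0, 0.3]
width: 0.0005
gripper_force: 0.0
[0.64966786 0.59687562 0.13011457]
```

View pics/near.png

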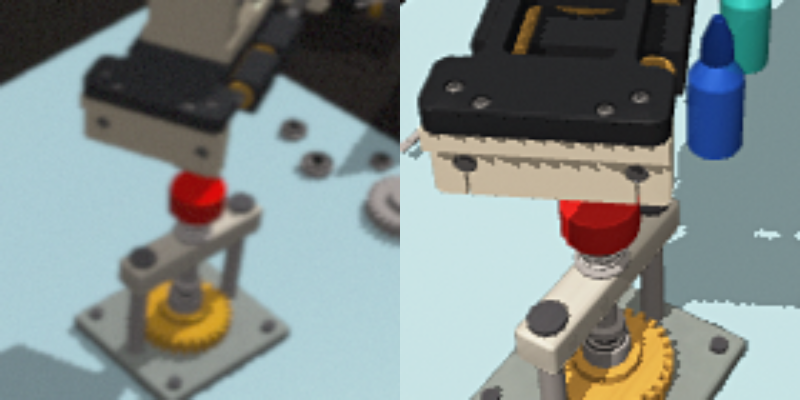

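Run:
```python
from h import *
s=get_state(); print(s["t"],s["eef_pos"],s["width"],s["force"])
x=np.array([-.932,-.363,0]);y=np.array([-.363,.932,0])
for z in(.2209,s["eef_pos"][2]):
    T=np.array([.569,.1885,z])
    print("z",z)
    for n in("scene","side"):
        print(n,"tcp",proj(n,T).round(),"body",[proj(n,T+[0,0,.066]+a*.039*x+b*.0965*y).round().tolist() for a in(1,-1) for b in(1,-1)])
print(-np.array(camera_params("side")["view"])[:3,:3].T@np.array(camera_params("side")["view"])[:3,3])
cv2.imwrite("pics/side2.png",grab_frame("side")); cv2.imwrite("pics/scene2.png",grab_frame("scene"));cv2.imwrite("pics/wrist2.png",grab_frame("wrist"))
a=[cv2.imread(f"pics/{n}.png") for n in("side2","scene2","wrist2","side1")]
cv2.imwrite("pics/quad.png",cv2.resize(np.vstack([np.hstack(a[:2]),np.hstack(a[2:])]),(800,600),interpolation=cv2.INTER_AREA))
```

```text
4.825 [0.56935958 0.18870995 0.11412416] 0.0006481280405168887 [0.64966786 0.59687562 0.13011457]
z 0.2209
scene tcp [353.  91.] body [[356.0, 20.0], [307.0, 81.0], [402.0, 31.0], [358.0, 96.0]]
side tcp [247. 210.] body [[274.0, 213.0], [288.0, 122.0], [179.0, 208.0], [225.0, 119.0]]
z 0.11412415970914463
scene tcp [347. 142.] body [[350.0, 76.0], [305.0, 139.0], [391.0, 87.0], [351.0, 154.0]]
side tcp [250. 279.] body [[274.0, 303.0], [287.0, 196.0], [194.0, 298.0], [231.0, 193.0]]
[0.38157271 0.49506644 0.4704907 ]
```

View pics/quad.png

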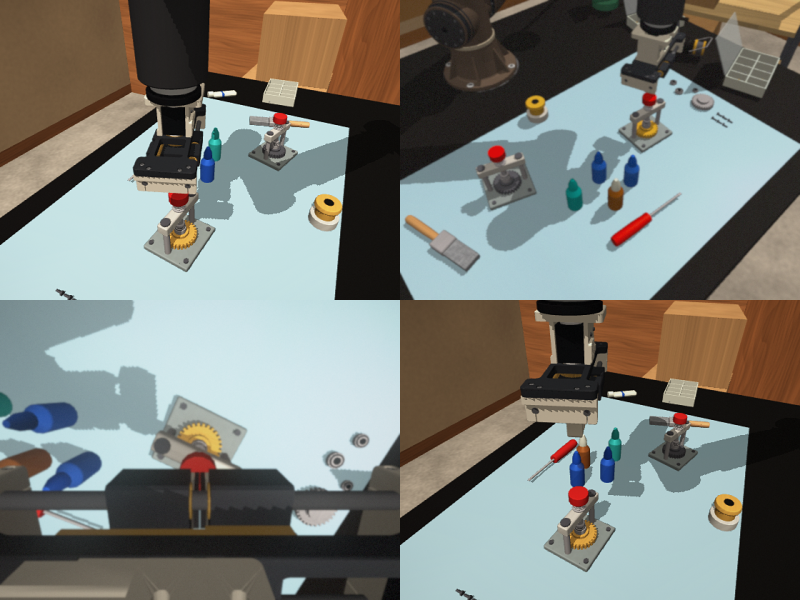

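The views are consistent: the true tip is about 29 mm above the reported TCP, so it is just over the knob and centred. Nothing is touched yet, so I continue in small steps.

```bash
python3 -m creep '[[[0,0,0,0.4,0,0,0],[0,0,0,0.8,0,0,0],[0,0,0,1.0,0,0,0],[0,0,0,1.0,0,0,0]]]';python3 -m creep '[[[0,0,0,0.3,0,0,0],[0,0,0,0.6,0,0,0],[0,0,0,0.6,0,0,0]]]';python3 -m creep '[[[0,0,0,0.3,0,0,0],[0,0,0,0.5,0,0,0],[0,0,0,0.5,0,0,0]]]'
```

```text
t: 5.48
eef_pos: [0.5692, 0.1887, 0.1039]
ee_rot: [-3.142, -0.001, -2.77]
force: [1.1, -0.8, 0.2]
width: 0.0003
gripper_force: 0.0
t: 5.85
eef_pos: [0.5691, 0.1886, 0.0978]
ee_rot: [-3.141, -0.001, -2.77]
force: [-0.8, 0.8, -0.7]
width: 0.0004
gripper_force: 0.0
t: 6.22
eef_pos: [0.5695, 0.1888, 0.0933]
ee_rot: [-3.142, 0.0, -2.77]
force: [0.1, 0.0, 1.8]
width: 0.0006
gripper_force: 1.1
```

```bash
python3 -m creep '[[[0,0,0,0.2,0,0,0],[0,0,0,0.4,0,0,0],[0,0,0,0.4,0,0,0]]]';python3 -m creep '[[[0,0,0,0.2,0,0,0],[0,0,0,0.4,0,0,0],[0,0,0,0.4,0,0,0]]]';python3 - <<'E'
from h import *
a=grab_frame("scene")[70:210,280:420];b=grab_frame("side")[200:340,180:320]
cv2.imwrite("pics/near2.png",np.hstack([cv2.resize(i,(400,400)) for i in(a,b)])); print(get_state()["force"])
E
```

```text
t: 6.6
eef_pos: [0.5696, 0.1889, 0.0896]
ee_rot: [-3.142, 0.001, -2.77]
force: [-0.7, 0.2, 5.0]
width: 0.0003
gripper_force: 2.6
t: 6.98
eef_pos: [0.5696, 0.1888, 0.0859]
ee_rot: [-3.142, 0.001, -2.769]
force: [-1.5, 0.0, 6.5]
width: 0.0007
gripper_force: 3.4
[-2.37607005  0.23634611  7.12096078]
```

View pics/near2.png

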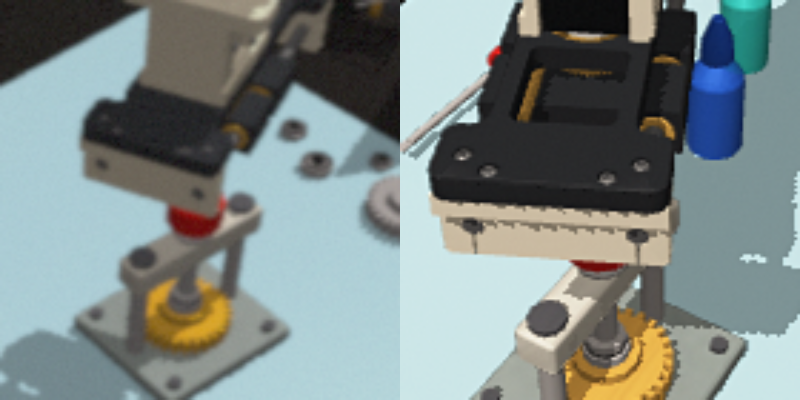

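The knob is going down under the tip, with the force rising and the gripper body clear of the crossbar. I'll go on to the hard stop.

```bash
python3 -m creep '[[[0,0,0,0.2,0,0,0],[0,0,0,0.4,0,0,0],[0,0,0,0.4,0,0,0]]]';python3 -m creep '[[[0,0,0,0.15,0,0,0],[0,0,0,0.3,0,0,0],[0,0,0,0.3,0,0,0]]]'
```

```text
t: 7.45
eef_pos: [0.5696, 0.1889, 0.082]
ee_rot: [-3.142, 0.001, -2.769]
force: [-2.4, -0.2, 7.5]
width: 0.0001
gripper_force: 3.7
t: 7.82
eef_pos: [0.5698, 0.1889, 0.0806]
ee_rot: [-3.141, 0.002, -2.769]
force: [-7.0, -0.6, 18.4]
width: 0.0007
gripper_force: 9.8
```

```bash
python3 -m creep '[[[0,0,0,0.1,0,0,0],[0,0,0,0.15,0,0,0],[0,0,0,0.15,0,0,0],[0,0,0,0.15,0,0,0]]]'
```

```text
t: 8.32
eef_pos: [0.57, 0.1889, 0.0804]
ee_rot: [-3.141, 0.003, -2.769]
force: [-10.7, -1.6, 28.9]
width: 0.0007
gripper_force: 14.5
```

That is the hard stop: 29 N with no further travel, after about 14 mm of stroke. I'll retract straight up.

```bash
python3 -m creep '[[[0,0,0,-0.5,0,0,0],[0,0,0,-1.2,0,0,0],[0,0,0,-2,0,0,0],[0,0,0,-4,0,0,0],[0,0,0,-8,0,0,0],[0,0,0,-13,0,0,0],[0,0,0,-16,0,0,0],[0,0,0,-16,0,0,0],[0,0,0,-16,0,0,0],[0,0,0,-16,0,0,0]]]'
python3 - <<'E'
from h import *
o=[]
for n,(x,y) in(("scene",(280,100)),("side",(180,240))):
    im=grab_frame(n); cv2.imwrite(f"pics/{n}3.png",im)
    m=(im[:,:,2]>50)&(im[:,:,2]>3.*im[:,:,1])&(im[:,:,2]>3.*im[:,:,0])
    bx,by,w,h=dict(scene=(330,120,40,40),side=(228,255,45,45))[n]; yy,xx=np.nonzero(m[by:by+h,bx:bx+w]); print(n,xx.min()+bx,yy.min()+by,xx.max()+bx,yy.max()+by)
    o.append(cv2.resize(im[y:y+140,x:x+140],(400,400)))
cv2.imwrite("pics/end.png",np.hstack(o)); print(get_state()["force"])
E
```

```text
t: 9.57
eef_pos: [0.5686, 0.1884, 0.2352]
ee_rot: [-3.141, -0.003, -2.77]
force: [-0.4, -0.2, -0.0]
width: 0.0001
gripper_force: 0.0
scene 340 130 357 147
side 236 261 263 288
[ 0.16685634 -0.19451217 -0.26662511]
```

View pics/end.png

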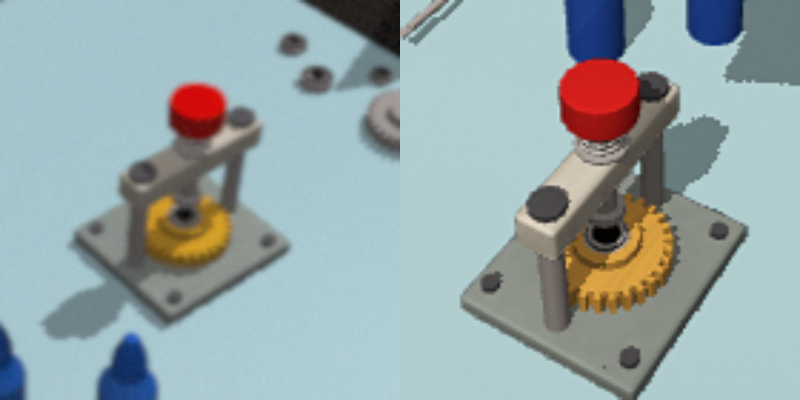

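The bearing is now flush in the gold gear hub. The knob's outline is exactly where it started in both views, and the tool touches nothing.

```bash
python3 -c "from station import *; print(job_done())"
```

```text
the job is handed in; nothing more can be done
None
```

I pressed the brass gear's bearing to the press's hard stop and it now looks flush in the hub; the plunger is back up, I never touched the steel press or the amber bottle, and the job is handed in (no verdict was returned).

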